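Press the glued box home on the long casting

ROBOT

A 7-joint arm with a two-finger parallel gripper is mounted at the origin on the work surface. World frame = base frame: x ahead of the robot, y to its left, z up, the work surface at z = 0. Lengths are in m, angles in rad, forces in N, time in s.
With the tool pointing down it reaches from about 0.425 to 0.925 m from the base axis. Payload 6.8 kg.
Tool frame: the origin (TCP) lies on the front face of the gripper's body, between the roots of the fingers; the fingertips stand 73 mm ahead of it and the grasp point (between the pads) lies 54 mm ahead of it (env.nose_length is the distance from the TCP to the fingertips, in m); z points along the fingers, y is the direction in which the jaws open and shut (so a half turn about z gives the same grasp; the last joint's range is limited). The gripper opens to 85 mm and grips with 20 to 120 N. Pads are 22 mm wide; open, the fingers measure 114 mm over their backs; the gripper's body (76 mm by 85 mm) begins 54 mm behind the grasp point. The pads swing forward as they close: fully open they stand 13 mm farther back than shut.
Start: joints at [1.102, 0.477, 0.022, 1.555, -0.011, 1.109, -0.083], TCP at [0.238, -0.632, 0.304] pointing down, gripper open.
Joint ranges: [-2.96, 2.96], [-0.34, 2.1], [-1.41, 1.46], [0.24, 2.44], [-1.37, 4.51], [0.17, 1.92], [-2.96, 2.96]. Speed limits (rad/s): [2.39, 2.39, 3.14, 3.14, 3.14, 3.14, 3.14].

INTERFACE

Orientations are given as a unit quaternion [w, x, y, z].
In Python, from cell import env, kin, camera, calibration, job gives the robot as it stands. The module is installed in compiled form; this text tells all that it offers. Calls block until the motion is done:
- env.reach(position, orientation): joint-space move of the TCP to a pose.
- env.movel(position, velocity=0.15, rot=None, stop_force=None): straight line of the TCP; rot=None keeps the orientation; velocity is the mean speed in m/s. With stop_force (N) it stops when the force on the tool has changed by that much, and returns True; else False.
- env.goto_joints(angles): joint-space move.
- env.grip(opening, f_grip=None): finger opening in m; f_grip is the grip in N (None keeps the last); returns when the fingers have stopped.
- env.dwell(seconds).
- kin.inverse_kinematics(position, orientation): joint angles nearest the present ones, or None.
- env.get_state(): the state.
- camera(name): name is "scene" or "top" or "wrist"; returns (picture, depth): 420x560x3 uint8, blue, green, red; 420x560 float32, m along the optical axis (not along the pixel's ray), 0 where there is no reading.
- calibration(name): a dict with "fx", "fy", "cx", "cy" (pixels), "rvec" (rotation vector, rad) and "tvec" (3), from world to camera coordinates, as OpenCV has them. Camera axes: x right, y down, z forward; pixel columns grow to the right and rows downward; lengths in m; the calibration is good to about 2 mm. The wrist camera is an equidistant fisheye: a pixel r from the principal point sees the ray r / f radians off the axis. A picture is of the moment at which its call begins: read the wrist's pose just before it. calibration takes no time and is no camera call; for the wrist camera it gives the pose at the moment of the call.
A pose or a line that the arm cannot do raises env.PlanningError and nothing moves.
- job.job_done(): hands the job in, once; it reports no verdict.
The state is a dict: "time": time; "qpos": joint angles; "joint_velocities": joint speeds; "joint_torque": joint torques, N m; "tcp_pos": TCP position; "orientation": TCP orientation; "force": force on the tool from outside, world axes, zero at the start; "torque": the same for the moment, N m; "opening": finger opening in m.
Only numpy, scipy, OpenCV 4.12 (cv2) and the standard library are available. Lean on these libraries where they do the work, as an engineer would, in place of code of your own. Each camera call takes 0.05 s, during which the arm holds its last target.

TASK

On the modelling mat, press the square box on top of the long casting gently straight down with the fingertips until it is fully home, and keep it lightly pressed there for about two seconds so that the glue takes. Then withdraw at least a hand's breadth from it. Leave the long casting's round dome, both short castings and every other loose thing untouched, and do not shift, tip or lift the long casting.

Things in the scene. Friction and masses are not known exactly. Their poses are not given: they have to be found in the camera images.
- long_casting: The LONG resin casting: a pale model boiler lying on its side, its fittings (like those of the short ones) in dark grey resin; 160 mm long, the only one with two fittings on top: a square box at x = -38 mm and a round dome at x = +38 mm. Body r 24 mm with its axis 36 mm above the underside, on two saddle feet 52 mm wide. Origin: centre of the underside (3 mm above the bench, on the mat); x along the casting's length, z up. Loose, about 0.3 kg. 
- long_box_top (a point): Centre of the flat top of the long casting's square box: the thing to press. The box top is 34 (along the casting) x 30 mm, its flange below 40 x 36 mm; the top is 18 mm above the flange's underside and stands about 93 mm above the bench when 8 mm proud, 85 mm when fully home. Axes parallel to the casting's.
- long_box (a joint): How far the long casting's square box has gone down: 0 = 8 mm proud, 0.008 m = fully home (flange on its seat, hard stop). Starts between 0 and 0.003. About 2.5 N moves it slowly, it does not spring back. This is the one to press home.
- long_dome_top (a point): Top centre of the long casting's round dome (30 mm dia, flange 38 mm dia, as tall as the box), 76 mm from the box. Leave alone.
- long_dome (a joint): How far the long casting's round dome has gone down: 0 = 8 mm proud, 0.008 m = fully home (flange on its seat, hard stop). Starts between 0 and 0.003. About 2.5 N moves it slowly, it does not spring back. Leave alone.
- short_casting_a: A SHORT casting, 90 mm long, with one square box like the long casting's in the middle of its top, equally tall. Leave alone. Body r 24 mm with its axis 36 mm above the underside, on two saddle feet 52 mm wide. Origin: centre of the underside (3 mm above the bench, on the mat); x along the casting's length, z up. Loose, about 0.3 kg. 
- short_box (a joint): How far the short casting's square box has gone down: 0 = 8 mm proud, 0.008 m = fully home (flange on its seat, hard stop). Starts between 0 and 0.003. About 2.5 N moves it slowly, it does not spring back. Leave alone.
- short_casting_b: A SHORT casting, 90 mm long, with one round dome in the middle of its top, equally tall. Leave alone. Body r 24 mm with its axis 36 mm above the underside, on two saddle feet 52 mm wide. Origin: centre of the underside (3 mm above the bench, on the mat); x along the casting's length, z up. Loose, about 0.3 kg. 
- short_dome (a joint): How far the short casting's round dome has gone down: 0 = 8 mm proud, 0.008 m = fully home (flange on its seat, hard stop). Starts between 0 and 0.003. About 2.5 N moves it slowly, it does not spring back. Leave alone.
- pot_left: Bystander: small paint pot, 26 dia x 42 tall mm, loose on the mat. Origin: centre of the underside.
- pot_right: Bystander: small paint pot, 26 dia x 42 tall mm, loose on the mat. Origin: centre of the underside.
- glue: Bystander: white glue bottle, 36 dia x 95 tall mm, loose on the mat. Origin: centre of the underside.
- sanding_block: Bystander: cork sanding block 50 x 70 x 22 mm, loose on the mat. Origin: centre of the underside.
- spare_flange: Bystander: flat resin ring, 52 outer dia, 6 thick mm, loose on the mat. Origin: centre of the underside.
- needle_driver: Bystander: screwdriver lying flat, 150 long mm, loose on the mat. Origin: in the tool's handle region, on the mat.
- paint_brush: Bystander: brush lying flat, 160 long mm, loose on the mat. Origin: in the tool's handle region, on the mat.
Mind the look-alikes: they are no part of the job. What is shaped like the long_casting but turquoise is not meant.

How it is judged:
By the outcome, as a careful person would: the job done as asked, in the order asked, and still so for the second after the job is handed in, with the robot touching nothing.
It also fails if it takes over 35 s, if anything falls off the work surface, if the arm or the gripper's body presses on something with over 40 N, if the wrist force passes 120 N, or if a joint passes its speed limit or range.

## Working session

There is one attempt and no reset: what is moved stays moved. The work goes in short steps, each a Python script; the robot and the scene stay as the last script left them, time stands still between calls to the robot, and variables do not carry over. Pictures are saved under pics/ and viewed, and the job is handed in when it is done.

```bash
mkdir -p pics
cat > h.py <<'E'
import numpy as np, cv2
from cell import env, kin, camera, calibration, job
def snap(n,fn):
    c=calibration(n); p,d=camera(n); cv2.imwrite('pics/%s.png'%fn,p); np.savez('pics/%s.npz'%fn,p=p,d=d,**{k:np.array(v) for k,v in c.items()})
    return p,d,c
def load(fn): return np.load('pics/%s.npz'%fn)
def w(c,u,v,z):  # depth to world (pinhole)
    R=cv2.Rodrigues(np.array(c['rvec'],float))[0]; t=np.array(c['tvec'],float).ravel()
    u,v,z=map(np.asarray,(u,v,z))
    X=np.stack([(u-c['cx'])/c['fx']*z,(v-c['cy'])/c['fy']*z,z],-1)
    return (X-t)@R
def ray(c,u,v,h):
    R=cv2.Rodrigues(np.array(c['rvec'],float))[0]; t=np.array(c['tvec'],float).ravel()
    o=-R.T@t; d=R.T@np.array([(u-c['cx'])/c['fx'],(v-c['cy'])/c['fy'],1]); return o+d*(h-o[2])/d[2]
E
python3 - <<'E'
from h import *
for n in('top','scene','wrist'):
    p,d,c=snap(n,n+'0'); print(n,c,(d>0).mean())
s=env.get_state();print(s['time'],s['force'],s['orientation'],env.nose_length)
E
```

```text
top {'fx': 398.90526970599313, 'fy': 398.90526970599313, 'cx': 280.5140561402453, 'cy': 207.93480944994852, 'rvec': array([ 2.23101109, -2.17627598,  0.07913197]), 'tvec': array([-0.02675744,  0.48751288,  1.20445425])} 0.995922619047619
scene {'fx': 459.92967467736145, 'fy': 459.92967467736145, 'cx': 283.16386236547737, 'cy': 206.71923291360184, 'rvec': array([ 2.10834855,  1.34558026, -0.47187417]), 'tvec': array([-0.21249994, -0.28874786,  1.57519171])} 0.9958630952380952
wrist {'fx': 325.19226210127806, 'fy': 325.19226210127806, 'cx': 276.0888854899026, 'cy': 212.35893881118324, 'rvec': array([-2.39013644,  1.65466832,  0.229832  ]), 'tvec': array([-0.67358108, -0.03422157,  0.37868574])} 0.9893579931972789
0.15 [-0.26588651 -0.11884161  0.07714926] [-6.86771364e-04  9.83771352e-01  1.79425252e-01 -1.85105980e-04] 0.0726
```

View pics/top0.png

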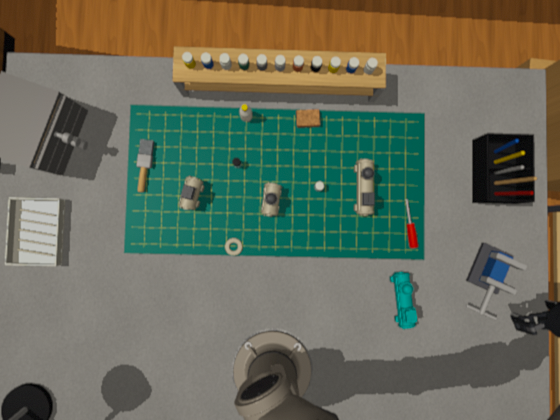

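View pics/scene0.png

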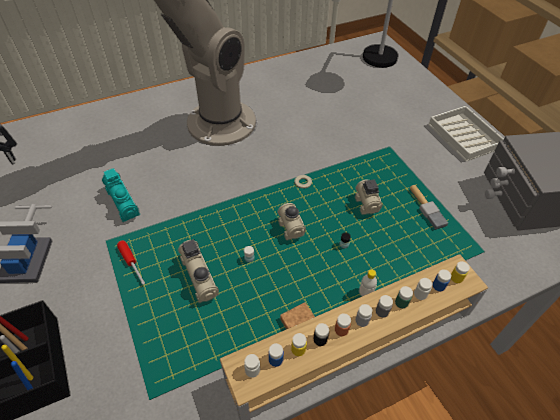

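The top view shows the long pale casting at about (366,187), with fittings at about (367,173) and (367,199). The short castings are at (191,193) and (271,199), and the turquoise look-alike is at (403,300). I'll enlarge and measure.

Run:
```python
from h import *
a=load('top0');b=load('scene0')
A=cv2.resize(a['p'][145:230,325:425],None,fx=4,fy=4,interpolation=cv2.INTER_CUBIC)
B=cv2.resize(b['p'][225:315,150:250],None,fx=3.78,fy=3.78,interpolation=cv2.INTER_CUBIC)
h=340;cv2.imwrite('pics/crop.png',np.hstack([A[:h],B[:h]]))
for n,c,(u0,u1,v0,v1) in(('top',a,(345,390,150,225)),('scene',b,(170,230,230,310))):
    p=c['p'];d=c['d'];hsv=cv2.cvtColor(p,cv2.COLOR_BGR2HSV)
    vv,uu=np.mgrid[v0:v1,u0:u1];W=w(c,uu,vv,d[v0:v1,u0:u1])
    m=(W[...,2]>0.08)&(W[...,2]<.12)
    nn,l,st,ce=cv2.connectedComponentsWithStats(m.astype(np.uint8))
    for i in range(1,nn):
        if st[i,4]>8:
            q=W[l==i];print(n,st[i],ce[i]+[u0,v0],'mean',q.mean(0).round(4),'min',q.min(0).round(4),'max',q.max(0).round(4),'medz',np.median(q[:,2]))
    m2=(W[...,2]>.03); pts=W[m2][:,:2]; print(n,'body',cv2.minAreaRect(pts.astype(np.float32)), 'benchz',np.percentile(W[...,2],5))
```

```text
top [18 17 10 11 77] [367.81818182 171.98701299] mean [ 0.5946 -0.2633  0.0867] min [ 0.5809 -0.2766  0.0806] max [ 0.6096 -0.2494  0.0964] medz 0.0867352869095584
top [ 17  42  12  13 135] [368.01481481 197.73333333] mean [ 0.5197 -0.264   0.0904] min [ 0.5017 -0.2792  0.0801] max [ 0.5367 -0.2485  0.0975] medz 0.09082731000396106
top body ((0.4835876226425171, -0.17835718393325806), (0.1495123952627182, 0.36124688386917114), 40.393619537353516) benchz -0.0016988011736968744
scene [ 13   9  16  18 184] [190.32065217 247.14673913] mean [ 0.521  -0.2644  0.0907] min [ 0.4982 -0.2817  0.0802] max [ 0.5391 -0.247   0.0972] medz 0.09173997088551228
scene [ 25  37  13  11 106] [200.72641509 271.85849057] mean [ 0.5965 -0.2637  0.0867] min [ 0.5814 -0.2775  0.08  ] max [ 0.6079 -0.2492  0.0931] medz 0.08721947670866603
scene body ((0.8395706415176392, -0.28713810443878174), (0.06548286229372025, 0.7314451336860657), 85.2703628540039) benchz -0.00017998006105604623
```

View pics/crop.png

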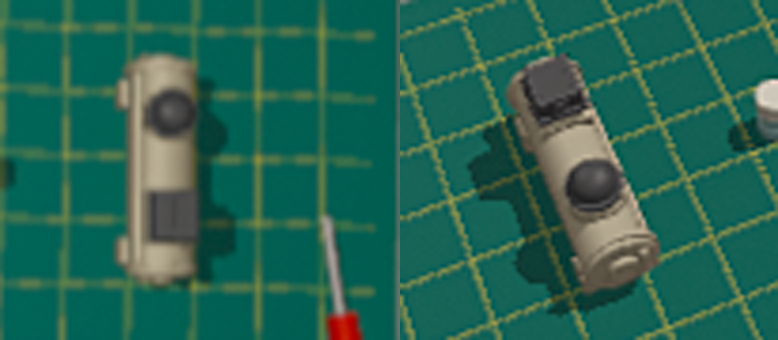

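View pics/wrist0.png

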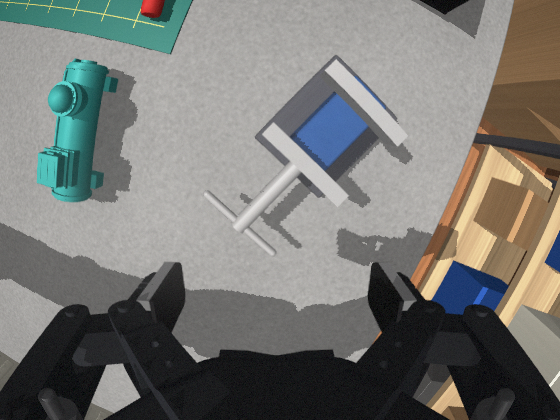

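Candidates in the top view:
- (368,198) and (368,172) are the fittings of the long pale casting.
- (191,193) and (271,199) are the short castings.
- (403,300) is the turquoise look-alike.

The crop confirms that the pale 160 mm casting carries both fittings, and that the square one is at (368,198). Both views put the box at about (0.520, -0.264) and 0.091 m high. The dome is 76 mm away, as stated. Next I'll close the gripper, hover and look with the wrist camera.

Run:
```python
from h import *
env.grip(0.0)
env.reach([0.52,-0.264,0.26],[0,1,0,0])
s=env.get_state();print(s['time'],s['force'],s['tcp_pos'],s['orientation'],s['opening'])
p,d,c=snap('wrist','wrist1'); snap('top','top1'); snap('scene','scene1')
R=cv2.Rodrigues(c['rvec'])[0]; print('cam',-R.T@c['tvec'],R[2])
```

```text
2.6167 [ 0.41865426 -0.49359473  0.16424228] [ 0.51958497 -0.26534736  0.26012843] [ 3.60193639e-04  9.99999569e-01 -8.56145844e-04  1.05272580e-05] -0.00011029639335335747
cam [ 0.58838675 -0.26460855  0.33039528] [-2.71159489e-01 -7.00337968e-04 -9.62534177e-01]
```

View pics/wrist1.png

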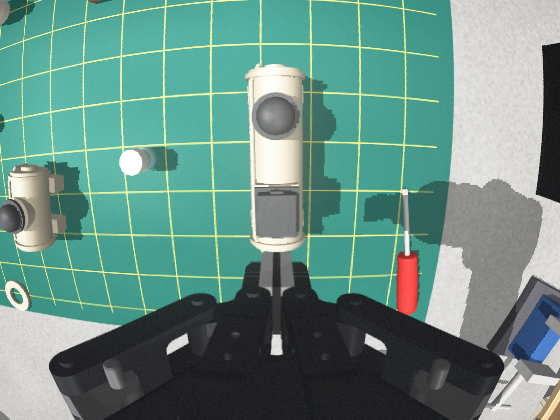

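View pics/scene1.png

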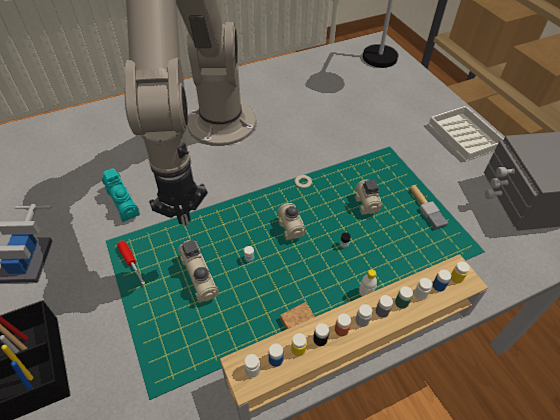

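The wrist view shows the box top at about (276,214), clear of the shut fingertips at (277,260), with the dome at (275,116). I'll measure the box in this view with the fisheye model.

```bash
python3 - <<'E'
from h import *
c=load('wrist1');p=c['p'];d=c['d']
R=cv2.Rodrigues(c['rvec'])[0];t=c['tvec'];f=float(c['fx'])
v0,v1,u0,u1=60,250,235,320
vv,uu=np.mgrid[v0:v1,u0:u1].astype(float)
x,y=uu-c['cx'],vv-c['cy'];r=np.hypot(x,y)+1e-9;th=r/f
z=d[v0:v1,u0:u1]
W=(np.stack([np.tan(th)*x/r*z,np.tan(th)*y/r*z,z],-1)-t)@R
m=((W[...,2]>.084)&(W[...,2]<.105)&(z>0)).astype(np.uint8)
n,l,st,ce=cv2.connectedComponentsWithStats(m)
for i in range(1,n):
    if st[i,4]>50:
        q=W[l==i];print(st[i],ce[i]+[u0,v0],q.mean(0),q.min(0),q.max(0),'medz',np.median(q[:,2]))
        top=q[abs(q[:,2]-np.percentile(q[:,2],90))<.003]
        print('  top rect',cv2.minAreaRect(top[:,:2].astype(np.float32)),top[:,2].mean(),len(top))
mm=(abs(W[...,2]-.003)<.004);print('mat z',np.median(W[...,2][W[...,2]<.02]))
# independent: colour ray onto plane 0.091, dark mask
g=cv2.cvtColor(p,cv2.COLOR_BGR2HSV)[v0:v1,u0:u1]
E
python3 - <<'E'
import cv2
p=cv2.imread('pics/wrist1.png');cv2.imwrite('pics/crop2.png',cv2.resize(p[165:265,226:326],None,fx=5,fy=5,interpolation=cv2.INTER_CUBIC))
E
```

```text
[  22   37   37   38 1041] [275.06916427 115.50432277] [ 0.59403775 -0.26425484  0.08835774] [ 0.58010895 -0.27764102  0.08401238] [ 0.60811999 -0.25075733  0.09280913] medz 0.08866279691261825
  top rect ((0.5938664078712463, -0.2642185091972351), (0.02278289757668972, 0.023609722033143044), 61.8222541809082) 0.08946163469677551 708
[  22  130   40   49 1794] [277.01449275 214.43143813] [ 0.51964025 -0.26548269  0.09256456] [ 0.49887813 -0.28026803  0.08401438] [ 0.53741645 -0.25037348  0.095433  ] medz 0.09285310732399213
  top rect ((0.5183312892913818, -0.2652798295021057), (0.03478984162211418, 0.029490120708942413), 0.730383038520813) 0.09291519253632502 1665
mat z 0.0032845822566004374
```

View pics/crop2.png

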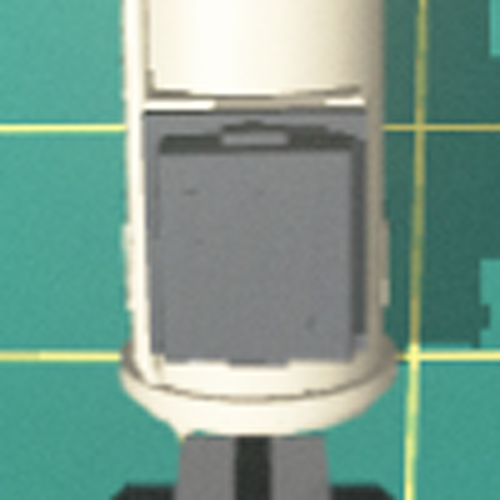

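The box top measures 34.8 x 29.5 mm at z = 0.093, centred at (0.5185, -0.265), and is aligned with world x. All views agree. I'll press in small guarded steps.

Run:
```python
from h import *
X,Y=0.5188,-0.2653
def st(t):
    s=env.get_state();print(t,round(s['time'],2),s['force'].round(2),s['tcp_pos'].round(4),'tipz',round(s['tcp_pos'][2]-env.nose_length,4))
env.movel([X,Y,0.178],velocity=0.08); st('pre')
hit=env.movel([X,Y,0.161],velocity=0.008,stop_force=9); st(hit)
```

```text
pre 3.94 [ 0.56 -0.13 -0.48] [ 0.5192 -0.2655  0.1786] tipz 0.106
False 6.22 [-1.07  0.62  2.39] [ 0.5188 -0.2653  0.161 ] tipz 0.0884
```

Run:
```python
from h import *
X,Y=0.5188,-0.2653
def st(t):
    s=env.get_state();print(t,round(s['time'],2),s['force'].round(2),s['tcp_pos'].round(4),'tipz',round(s['tcp_pos'][2]-env.nose_length,4));return s
hit=False
for k in range(12):
    z=0.160-0.001*k
    env.movel([X,Y,z],velocity=0.006,stop_force=8); s=st(k)
    if s['force'][2]>6: break
```

```text
0 6.53 [-0.71  0.72  2.3 ] [ 0.5188 -0.2653  0.1599] tipz 0.0873
1 6.85 [ 0.97 -1.07  1.09] [ 0.5188 -0.2653  0.1589] tipz 0.0863
2 7.17 [0.34 0.02 1.8 ] [ 0.5188 -0.2653  0.1579] tipz 0.0853
3 7.38 [-0.91  1.09  5.02] [ 0.5188 -0.2653  0.1577] tipz 0.0851
4 7.58 [-0.13  1.29  5.02] [ 0.5189 -0.2653  0.1577] tipz 0.0851
5 7.82 [-0.95  0.32  5.64] [ 0.5189 -0.2653  0.1577] tipz 0.0851
6 8.09 [-1.35  0.5   5.07] [ 0.5189 -0.2654  0.1577] tipz 0.0851
7 8.39 [-1.68  0.73  5.33] [ 0.5189 -0.2654  0.1577] tipz 0.0851
8 8.72 [-0.98  0.63  5.31] [ 0.5189 -0.2653  0.1577] tipz 0.0851
9 9.09 [-0.42 -0.33  4.3 ] [ 0.519  -0.2653  0.1577] tipz 0.0851
10 9.48 [-0.24  0.11  4.45] [ 0.519  -0.2653  0.1577] tipz 0.0851
11 9.9 [-0.42  0.16  5.25] [ 0.519  -0.2654  0.1577] tipz 0.0851
```

The tips stopped at z = 0.0851, the fully-home height (0.085), and more commanded travel doesn't move them. The force is steady at about 5 N. I'll hold it, then withdraw.

Run:
```python
from h import *
def st(t):
    s=env.get_state();print(t,round(s['time'],2),s['force'].round(2),s['tcp_pos'].round(4))
for i in range(4): env.dwell(0.6); st('hold')
env.movel([0.5188,-0.2653,0.175],velocity=0.03); st('up')
env.movel([0.5188,-0.2653,0.30],velocity=0.12); st('up2')
c=calibration('wrist');p,d,c=snap('wrist','wrist2');snap('top','top2')
R=cv2.Rodrigues(c['rvec'])[0];t=c['tvec'];f=c['fx']
v0,v1,u0,u1=90,270,235,320
vv,uu=np.mgrid[v0:v1,u0:u1].astype(float)
x,y=uu-c['cx'],vv-c['cy'];r=np.hypot(x,y)+1e-9;th=r/f;z=d[v0:v1,u0:u1]
W=(np.stack([np.tan(th)*x/r*z,np.tan(th)*y/r*z,z],-1)-t)@R
m=((W[...,2]>.0815)&(W[...,2]<.105)).astype(np.uint8)
n,l,s,ce=cv2.connectedComponentsWithStats(m)
for i in range(1,n):
    if s[i,4]>50: q=W[l==i];print(ce[i]+[u0,v0],q.mean(0),'top z',np.percentile(q[:,2],90),cv2.minAreaRect(q[:,:2].astype(np.float32)))
print('mat',np.median(W[...,2][W[...,2]<.02]))
```

```text
hold 10.5 [0.28 0.82 4.35] [ 0.519  -0.2654  0.1577]
hold 11.1 [-1.24  0.35  4.87] [ 0.519  -0.2654  0.1577]
hold 11.7 [-1.39  1.07  4.83] [ 0.519  -0.2653  0.1577]
hold 12.3 [-0.76  1.01  5.01] [ 0.519  -0.2654  0.1577]
up 13.04 [-0.47  0.46 -0.97] [ 0.5187 -0.2653  0.175 ]
up2 14.23 [0.06 0.19 0.23] [ 0.5184 -0.2651  0.2991]
[276.07386364 114.06818182] [ 0.59395197 -0.26422978  0.08773294] top z 0.09063085837124 ((0.5936828851699829, -0.2641620934009552), (0.029176056385040283, 0.027842937037348747), 0.3469823896884918)
[277.89356632 198.49642573] [ 0.51894239 -0.26572027  0.08524251] top z 0.08625971150951012 ((0.518358051776886, -0.26545214653015137), (0.03759780898690224, 0.0296541266143322), 0.6649985313415527)
mat 0.0032582196265993676
```

View pics/wrist2.png

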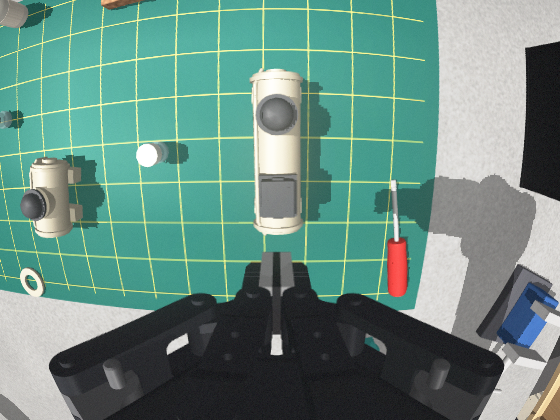

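The wrist view shows the box, now at (278,198), seated and 0.085 m high. The dome at (276,114) and the casting haven't moved. The fingertips are about 140 mm above the box.

```bash
python3 -c "
from h import *
print(job.job_done(), env.get_state()['time'])"
```

```text
the job is handed in; nothing more can be done
the job is handed in; nothing more can be done
```

The long casting's square box is pressed fully home, and I handed the job in at about 14.5 s on the robot's clock.

- **Press:** I shut the fingertips and pressed straight down on the centre of the box. It met a hard stop with the tips at z = 0.0851 m, against 0.085 m expected when fully home. I held it there for almost 5 s at about 5 N, longer than the two seconds asked, because the last small pressing steps also counted as holding.
- **Withdrawal:** The fingertips finished about 140 mm above the box.
- **Last checks:** The wrist camera put the box top at 0.085 m, down from 0.093 m. The box and dome were within 1 mm of where they stood before, and the casting's angle had not changed. The dome's height showed no change beyond measuring noise.
- **Other things:** The arm only worked above the box. I didn't measure the other things again, but those visible in the last wrist picture looked undisturbed.

No check failed or disagreed beyond 1–2 mm of measuring noise.

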